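Lock the bin carousel's castle nut at the next slot

TASK

Tighten the brass castle nut on the carousel hub clockwise until it is snug, which you feel as it stiffens and see as the washer under it begins to turn with it, then carry on, without backing off, only to the next slot that lines up with the spindle's cross hole. Let go of the nut and slide the red-handled lock pin gently, never forcing it against the nut, through slot and cross hole until it is fully home. Leave the other things on the counter where they are.

Things in the scene. Friction and masses are not known exactly. Their poses are not given: they have to be found in the camera images.
- hub: Fixed carousel hub: white foot 170 mm wide, 12 mm thick, with a tongue 235 mm out along its +x. Origin: spindle axis at counter height, z up. Steel spindle 22 mm thick, end 94 mm up. Cross hole along the hub's x axis, 81 mm up; a dark groove across the spindle's end shows its line. On +x, 77 to 97 mm from the axis, stands the pin guide, 29 mm wide, 90 mm high.
- nut_centre (a point): Brass castle nut, 46 mm across flats. Point on its axis 59 mm up; hexagon at heights 45 to 73 mm, crown (20 mm radius) to 89 mm with six 8 mm slots, each over the middle of a flat. x: along a slot, but read with a fixed error of up to 0.2 rad (flats and slots agree). Clockwise from above tightens: 0.2 N m loose; snug on the washer 0.15 to 0.5 rad on (varies), then 0.8 N m. Stays where left.
- washer_dot (a point): Yellow dot, 7 mm across, 32 mm from the axis on the steel washer (74 mm across, top 45 mm up) under the nut. The washer stands still until the nut is snug, then turns with it; if the nut is turned back, it stays behind.
- lockpin (a joint): Travel of the lock pin (m): 0 drawn out (tip 74 mm from the spindle axis), starts 0 to 0.015, grows as it slides along the hub's -x, 0.090 home at its stop. Steel rod 6.4 mm thick, flat tip, 81 mm up. It meets the crown at 0.054 and is stopped there if no slot is in line (0.8 mm play to either side). Friction about 1.5 N plus 8 N per m/s; stays where left.
- pin_handle (a point): Centre of the lock pin's red upright round handle, 16 mm thick, 40 mm tall (heights 76 to 116 mm); point 100 mm up. It moves with the pin: 208 mm from the spindle axis along the hub's x at joint value 0, 118 mm when home.
- washer_axis (a point): Point on the spindle's axis at the washer, 45 mm up; its axes turn with the washer.
- spanner: Bystander, leave alone: steel spanner, 160 mm long. Origin: centre of its underside.
- vial_a: Bystander, leave alone: clear glass vial with blue cap, 26 mm across, 55 mm tall. Origin: centre of its underside.
- vial_b: Bystander, leave alone: amber vial with blue cap, 26 mm across, 55 mm tall. Origin: centre of its underside.
- carton: Bystander, leave alone: green carton, 45 x 90 x 30 mm. Origin: centre of its underside.
- tape: Bystander, leave alone: yellow tape ring, 70 mm across, 18 mm high. Origin: centre of its underside.
- cup: Bystander, leave alone: small white cup, 60 mm across and tall. Origin: centre of its underside.
- spare_nut: Bystander, leave alone: dark spare castle nut, 36 mm across flats, 26 mm high. Origin: centre of its underside.

How it is judged:
By the outcome, as a careful person would: the job done as asked, in the order asked, and still so for the second after the job is handed in, with the robot touching nothing.
It also fails if it takes over 58 s, if anything falls off the work surface, if the arm or the gripper's body presses on something with over 40 N, if the wrist force passes 120 N, or if a joint passes its speed limit or range.

ROBOT

A 6-joint arm with a two-finger parallel gripper is mounted at the origin on the work surface. World frame = base frame: x ahead of the robot, y to its left, z up, the work surface at z = 0. Lengths are in m, angles in rad, forces in N, time in s.
With the tool pointing down it reaches from about 0.25 to 0.725 m from the base axis. Payload 4 kg.
Tool frame: the origin (TCP) lies on the centre line of the jaws, within the pads' length; the fingertips stand 22 mm ahead of it and the grasp point (between the pads) lies 3 mm ahead of it; z points along the fingers, y is the line along which they close (so a half turn about z gives the same grasp; the last joint's range is limited). The gripper opens to 85 mm and grips with 20 to 120 N. Pads are 22 mm wide; open, the fingers measure 114 mm over their backs; the gripper's body (76 mm by 85 mm) begins 54 mm behind the grasp point. The pads swing forward as they close: fully open they stand 13 mm farther back than shut.
Start: joints at [1.216, 0.241, 0.005, 1.335, 0, 1.571], TCP at [0.174, 0.469, 0.253] pointing down, gripper open.
Joint ranges: [-2.72, 2.72], [-1.05, 1.87], [-1.09, 1.28], [-1.99, 2.15], [-1.42, 1.44], [-3.14, 3.14]. Speed limits (rad/s): [2.79, 2.79, 3.14, 3.14, 3.14, 3.14].

INTERFACE

Orientations are given as a unit quaternion [x, y, z, w].
In Python, from workcell import bot gives the robot as it stands.
- The arm moves only by the shell command python3 -m inch 'ROWS'. ROWS is JSON, one flat list of numbers, 7 for each row, row after row: the shift along the world's x, y, z in mm, then the turn, a rotation vector about the world's x, y, z in rad, then the opening in per cent of the stroke, from 0 (shut) to 100 (fully open). A call has 1 to 8 rows; each row is the pose to reach, as a shift and turn from the pose commanded when the call began; what a row does not reach only later rows make up. A row lasts 1/12 s, in which the tool goes at most 41.7 mm and 7.16 degrees, less where a joint would pass 70% of its speed; a pose out of reach is approached as far as the arm can. A call with a gripper value outside its range is refused whole. The fingers move at their own pace and stop on an object; the grip force is fixed at half the most. Time passes only in rows, so rows that repeat a pose let the fingers close. It gives the time, the measured TCP pose, the force, the opening and the grip force at its end, in the units of the state.
- bot.get_obs(): the state, without advancing time (a new reading comes with each control period).
- bot.camera(name): name is "side" or "top"; returns the picture (480x640x3 uint8, blue, green, red); there is no depth.
- bot.camera_info(name): a dict with "intrinsics" (3x3 intrinsics, pixels), "camera_from_world" (4x4, takes a point from world to camera coordinates). Camera axes: x right, y down, z forward; pixel columns grow to the right and rows downward; lengths in m; the calibration is good to about 2 mm. A picture is of the moment at which its call begins. camera_info takes no time and is no camera call.
- bot.job_done(): hands the job in; it is judged then, once.
Trained networks look in the newest picture that a camera, given by its name, has taken for a name from the list of things; names that differ only in an ending like _2 or _b are one class to them, and where a whole thing is asked for, a point or a joint stands for the part that bears it (a point fixed in the world has none). Each returns a list of dicts, best first, with "confidence" (0 to 1); they miss things now and then, are a little off and sometimes report something else, mostly with a low value. They report only what shows in the picture. A call takes as long as a camera call.
- bot.silhouettes(camera, target): "mask" (480x640 bool, what is visible of it) and "uv" ([column, row] in pixels, amid what is visible of it).
- bot.spot_point(camera, target): "uv" ([column, row] in pixels: a listed point, or the origin of a listed thing).
The state is a dict: "clock": time; "joint_pos": joint angles; "joint_vel": joint speeds; "tau": joint torques, N m; "eef_pos": TCP position; "tool_rot": TCP orientation; "ft_force": force on the tool from outside, world axes, zero at the start; "ft_torque": the same for the moment, N m; "grip_width": finger opening in m; "grasp_force": force on a finger pad.
Only numpy, scipy, OpenCV 4.12 (cv2) and the standard library are available. Lean on these libraries where they do the work, as an engineer would, in place of code of your own. Each camera call takes 0.05 s, during which the arm holds its last target. There are 200 camera calls.

## Working session

There is one attempt and no reset: what is moved stays moved. The work goes in short steps, Python scripts to look and compute and a shell command to move; the robot and the scene stay as the last step left them, time stands still between calls to the robot, and variables do not carry over. Pictures are saved under pics/ and viewed, at most 10 in all, crops included, and the job is handed in when it is done.

```bash
mkdir -p pics; cat > h.py <<'E'
from workcell import bot
import numpy as np, cv2
def ray(cam,uv,z):
    i=bot.camera_info(cam);K=np.array(i["intrinsics"]);T=np.array(i["camera_from_world"])
    R,t=T[:3,:3],T[:3,3];c=-R.T@t
    d=R.T@np.linalg.inv(K)@np.array([uv[0],uv[1],1.]);return c+d*(z-c[2])/d[2]
def proj(cam,p):
    i=bot.camera_info(cam);K=np.array(i["intrinsics"]);T=np.array(i["camera_from_world"])
    q=K@(T@np.r_[p,1])[:3];return q[:2]/q[2]
def spot(cam,n,z):
    r=bot.spot_point(cam,n)
    return [(np.round(x["uv"],1).tolist(),round(x["confidence"],2),np.round(ray(cam,x["uv"],z),4).tolist()) for x in r[:2]]
def snap(cam,f):
    im=bot.camera(cam);cv2.imwrite("pics/"+f,im);return im
E
python3 - <<'E'
from h import *
o=bot.get_obs();print({k:np.round(v,3).tolist() for k,v in o.items()})
for c in("top","side"):
    snap(c,c+"0.png")
    i=bot.camera_info(c);print(c,np.round(i["intrinsics"],1).tolist(),np.round(i["camera_from_world"],3).tolist())
    for n,z in(("hub",0),("nut_centre",.059),("washer_dot",.045),("washer_axis",.045),("pin_handle",.1)): print(n,spot(c,n,z))
E
```

```text
{'clock': 0.0, 'joint_pos': [1.216, 0.241, 0.004, 1.335, -0.0, 1.571], 'joint_vel': [0.001, -0.002, 0.0, -0.001, 0.002, 0.0], 'tau': [0.0, -37.232, 25.241, 0.017, -0.0, 0.0], 'eef_pos': [0.173, 0.468, 0.252], 'tool_rot': [0.176, 0.984, -0.001, -0.0], 'ft_force': [-0.107, 0.185, 0.767], 'ft_torque': [-0.026, -0.006, -0.018], 'grasp_force': 0.0, 'grip_width': 0.085}
top [[577.3, 0.0, 326.6], [0.0, 577.3, 239.6], [0.0, 0.0, 1.0]] [[-0.027, -1.0, -0.005, 0.008], [-0.999, 0.027, -0.041, 0.55], [0.042, 0.004, -0.999, 1.278], [0.0, 0.0, 0.0, 1.0]]
hub [([410.5, 245.0], 0.75, [0.5327, -0.1953, 0.0]), ([475.1, 300.7], 0.44, [0.404, -0.3357, 0.0])]
nut_centre [([415.4, 244.1], 0.55, [0.5327, -0.1975, 0.059])]
washer_dot [([406.2, 254.0], 0.84, [0.5121, -0.179, 0.045])]
washer_axis [([474.9, 202.0], 0.63, [0.6212, -0.3321, 0.045]), ([412.5, 242.3], 0.62, [0.5372, -0.1935, 0.045])]
pin_handle [([323.5, 219.9], 0.53, [0.5871, -0.002, 0.1])]
side [[470.8, 0.0, 327.8], [0.0, 470.8, 236.3], [0.0, 0.0, 1.0]] [[0.989, -0.149, 0.002, -0.54], [-0.11, -0.744, -0.659, 0.093], [0.1, 0.652, -0.752, 1.021], [0.0, 0.0, 0.0, 1.0]]
hub [([275.0, 401.7], 0.56, [0.4005, -0.3335, 0.0])]
nut_centre [([336.6, 312.0], 0.85, [0.5329, -0.2012, 0.059])]
washer_dot [([319.4, 308.6], 0.73, [0.5026, -0.18, 0.045]), ([397.2, 388.1], 0.35, [0.6135, -0.3595, 0.045])]
washer_axis [([337.5, 312.5], 0.6, [0.5361, -0.194, 0.045])]
pin_handle [([350.9, 217.1], 0.48, [0.5965, 0.0025, 0.1]), ([345.1, 162.9], 0.45, [0.6151, 0.1803, 0.1])]
```

View pics/top0.png

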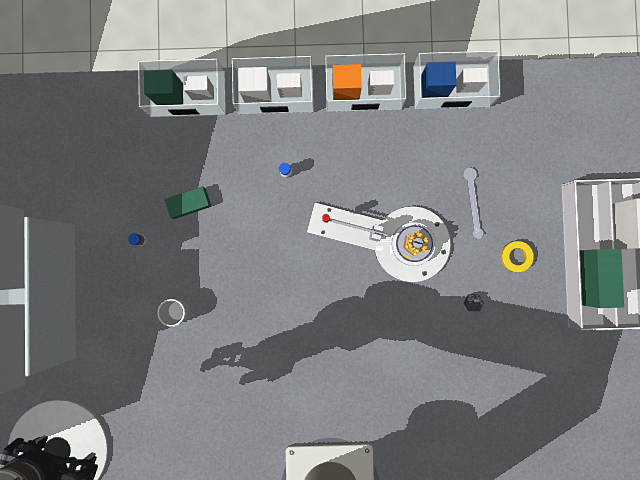

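View pics/side0.png

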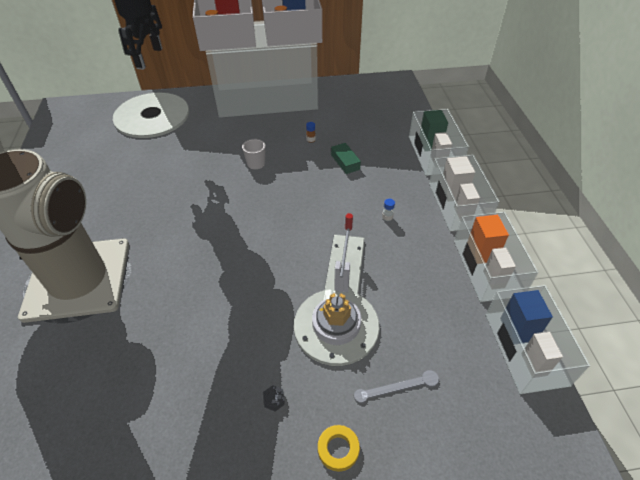

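The top view shows the hub at about (412,244) with the tongue to the left, the red handle at (326,218) and the nut at (415,243). The spanner, tape and spare nut are to the right. I'll zoom in on the nut next and fit the hub axis.

```bash
python3 - <<'E'
from h import *
a=bot.camera("top");b=bot.camera("side")
A=cv2.resize(a[208:280,300:460],None,fx=5,fy=5,interpolation=cv2.INTER_CUBIC)[:300]
A=cv2.resize(a[214:274,375:455],None,fx=5,fy=5,interpolation=cv2.INTER_CUBIC)
B=cv2.resize(b[280:340,297:377],None,fx=5,fy=5,interpolation=cv2.INTER_CUBIC)
cv2.imwrite("pics/z1.png",np.hstack([A,B]))
# red handle top + silhouettes
for c,im in(("top",a),("side",b)):
    hsv=cv2.cvtColor(im,cv2.COLOR_BGR2HSV)
    m=(((hsv[...,0]<8)|(hsv[...,0]>172))&(hsv[...,1]>140)&(hsv[...,2]>60))
    n,l,s,cen=cv2.connectedComponentsWithStats(m.astype(np.uint8))
    for k in range(1,n):
        if s[k,4]>15: print(c,"red",s[k].tolist(),cen[k].round(1),ray(c,cen[k],.116 if c=="top" else .096).round(4))
    for n in("pin_handle","hub"):
        r=bot.silhouettes(c,n)
        for x in r[:2]: print(n,x["confidence"],np.round(x["uv"],1),x["mask"].sum())
    if c=="top":
        m=r[0]["mask"].astype(np.uint8);cs,_=cv2.findContours(m,0,2)
        cc=max(cs,key=cv2.contourArea)[:,0,:]
        P=np.array([ray(c,p,.012) for p in cc])[:,:2]
        np.save("hubc.npy",P)
        from scipy.optimize import least_squares
        C=np.array([.534,-.196])
        def f(q):
            u=np.array([np.cos(q[2]),np.sin(q[2])]);d=P-q[:2];x=d@u;y=d@np.array([-u[1],u[0]])
            rc=np.abs(np.hypot(x,y)-.085)
            e=np.minimum(rc,np.minimum(np.abs(x-.235),np.hypot(np.abs(np.abs(y)-q[3]),np.maximum(0,60e-3-x))))
            return e
        q=least_squares(f,[.534,-.196,1.3,.033],loss="soft_l1",f_scale=.002);print("hubfit",q.x,np.median(f(q.x)))
E
```

```text
top red [323, 214, 7, 8, 45] [325.7 217.5] [ 0.5906 -0.0067  0.116 ]
pin_handle 0.7 [332.6 222. ] 116
pin_handle 0.62 [522.7 256.5] 673
hub 0.95 [389.2 235. ] 5679
hubfit [ 0.53488657 -0.19615293  1.27694055  0.03399048] 0.0010871827230007312
side red [215, 0, 24, 14, 293] [226.8   6.1] [0.3434 1.1105 0.096 ]
side red [346, 214, 7, 15, 73] [348.6 220.3] [ 0.5909 -0.0023  0.096 ]
pin_handle 0.78 [345.6 223.1] 158
hub 0.81 [336.8 309. ] 5647
```

View pics/z1.png

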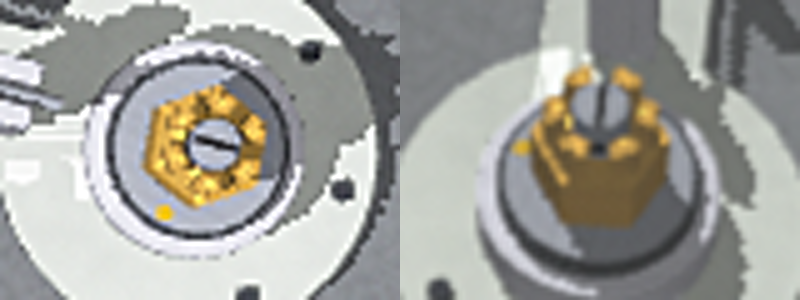

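The zoom shows the brass hexagon with slots about 10° counter-clockwise of the groove line, and the yellow dot at (408,256) in the top view. A model fit over both cameras should give the nut angle precisely.

```bash
cat >> h.py <<'E'
from scipy.optimize import minimize
def brass(im):
    h=cv2.cvtColor(im,cv2.COLOR_BGR2HSV);m=((h[...,0]>8)&(h[...,0]<26)&(h[...,1]>110)&(h[...,2]>40)).astype(np.uint8)
    return m
def fitnut(ims,x0=(.535,-.196),rng=range(0,60,5),win=40):
    S=4;D={}
    for c,im in ims.items():
        u,v=proj(c,[*x0,.065]).round().astype(int);u0,v0=u-win//2,v-win//2
        cr=cv2.resize(im[v0:v0+win,u0:u0+win],None,fx=S,fy=S,interpolation=cv2.INTER_CUBIC)
        m=brass(cr);m=cv2.morphologyEx(m,cv2.MORPH_CLOSE,np.ones((25,25),np.uint8))
        n,l,s,_=cv2.connectedComponentsWithStats(m);m=(l==1+np.argmax(s[1:,4]))
        D[c]=(u0,v0,m)
    def cost(q):
        a=q[2]+np.pi/6+np.arange(6)*np.pi/3;R=.023/np.cos(np.pi/6);e=0
        b=np.arange(24)*np.pi/12
        for k,(c,(u0,v0,m)) in enumerate(D.items()):
            P=[[q[0]+R*np.cos(t),q[1]+R*np.sin(t),z] for z in(.045,.073) for t in a]+[[q[0]+.02*np.cos(t),q[1]+.02*np.sin(t),.088] for t in b]
            p=(np.array([proj(c,x) for x in P])+q[3+2*k:5+2*k]-[u0,v0]+.5)*S-.5
            hh=cv2.convexHull(p.astype(np.float32))[:,0]
            M=np.zeros(m.shape,np.uint8);cv2.fillPoly(M,[np.round(hh*16).astype(np.int32)],1,shift=4)
            M=M>0;e+=1-(M&m).sum()/(M|m).sum()
        return e
    best=[]
    for d in rng:
        q0=np.r_[x0,np.radians(d),np.zeros(2*len(D))]
        sim=np.vstack([q0]+[q0+np.eye(len(q0))[i]*([.003,.003,.06]+[1.]*9)[i] for i in range(len(q0))])
        if len(D)==1: f=lambda q:cost(np.r_[q[:3],0,0]); sim=sim[:4,:3]
        else: f=lambda q:cost(np.r_[q[:3],0,0,q[5:7]]); 
        r=minimize(f,sim[0],method="Nelder-Mead",options=dict(initial_simplex=sim,xatol=1e-4,fatol=1e-4,maxiter=250))
        best.append((r.fun,r.x[0],r.x[1],np.degrees(r.x[2])))
    return sorted(best)[:4]
E
python3 - <<'E'
from h import *
a=cv2.imread("pics/top0.png");b=cv2.imread("pics/side0.png")
print(ray("top",(417.4,242.6),.094),ray("side",(337,300.6),.094))
for d in({"top":a},{"side":b}): print(np.round(fitnut(d),4))
for c,im in(("top",a),("side",b)):
    h=cv2.cvtColor(im,cv2.COLOR_BGR2HSV);u,v=proj(c,[.512,-.18,.045]).astype(int)
    m=(h[...,0]>20)&(h[...,0]<33)&(h[...,1]>170)&(h[...,2]>150)
    ys,xs=np.nonzero(m[v-12:v+13,u-12:u+13]);print(c,len(xs),u,v,list(zip((xs+u-12).tolist(),(ys+v-12).tolist()))[:20])
E
```

```text
[ 0.53465677 -0.19657957  0.094     ] [ 0.53351466 -0.19857849  0.094     ]Traceback (most recent call last):
  File "<stdin>", line 4, in <module>
  File "h.py", line 43, in fitnut
    r=minimize(f,sim[0],method="Nelder-Mead",options=dict(initial_simplex=sim,xatol=1e-4,fatol=1e-4,maxiter=250))
    res = _minimize_neldermead(fun, x0, args, callback, bounds=bounds,
                               **options)
    fsim[k] = func(sim[k])
              ~~~~^^^^^^^^
    fx = function(np.copy(x), *(wrapper_args + args))
  File "h.py", line 41, in <lambda>
    if len(D)==1: f=lambda q:cost(np.r_[q[:3],0,0]); sim=sim[:4,:3]
                             ~~~~^^^^^^^^^^^^^^^^^^
  File "h.py", line 32, in cost
    p=(np.array([proj(c,x) for x in P])+q[3+2*k:5+2*k]-[u0,v0]+.5)*S-.5
                 ~~~~^^^^^
  File "h.py", line 8, in proj
    i=bot.camera_info(cam);K=np.array(i["intrinsics"]);T=np.array(i["camera_from_world"])
ValueError: time passes only in moves, steps and waits
```

```bash
sed -i 's/i=bot.camera_info(cam)/i=info(cam)/; 2a import functools\ninfo=functools.cache(lambda c:bot.camera_info(c))' h.py
python3 - <<'E'
from h import *
a=cv2.imread("pics/top0.png");b=cv2.imread("pics/side0.png")
for d in({"top":a},{"side":b}): print(np.round(fitnut(d),4))
for c,im in(("top",a),("side",b)):
    h=cv2.cvtColor(im,cv2.COLOR_BGR2HSV);u,v=proj(c,[.512,-.18,.045]).astype(int)
    m=(h[...,0]>20)&(h[...,0]<33)&(h[...,1]>170)&(h[...,2]>150)
    ys,xs=np.nonzero(m[v-12:v+13,u-12:u+13]);print(c,len(xs),u,v,list(zip((xs+u-12).tolist(),(ys+v-12).tolist()))[:20])
E
```

```text
[[ 0.2645  0.5351 -0.1975 76.1676]
 [ 0.2654  0.5347 -0.1973 17.0451]
 [ 0.2654  0.5351 -0.1973 15.5997]
 [ 0.2656  0.5348 -0.1974 77.0198]]
[[ 0.2894  0.5333 -0.1961 13.8926]
 [ 0.2898  0.5331 -0.1957 19.0928]
 [ 0.2911  0.5338 -0.1962 21.2237]
 [ 0.292   0.5333 -0.1963 26.3313]]
top 6 406 254 [(407, 255), (408, 255), (407, 256), (408, 256), (407, 257), (408, 257)]
side 2 324 308 [(321, 309), (322, 309)]
```

The nut's slot angle is about 16–23° (mod 60), the hub's is 73.2° and the centre is near (0.5345, −0.197). I'll move above it with the jaws at about 21° and let the pads square up on the flats.

```bash
python3 -m inch '[361,-665,0,0,0,-0.85,82,361,-665,0,0,0,-0.85,82,361,-665,0,0,0,-0.85,82,361,-665,0,0,0,-0.85,82,361,-665,0,0,0,-0.85,82,361,-665,0,0,0,-0.85,82,361,-665,0,0,0,-0.85,82,361,-665,0,0,0,-0.85,82]'; python3 -c "
from h import *
o=bot.get_obs();print(o['joint_pos'],o['tool_rot'])"
```

```text
clock: 1.57
eef_pos: [0.3332, 0.1741, 0.2536]
tool_rot: [0.568, 0.823, 0.001, 0.0]
ft_force: [0.6, 0.3, 0.4]
grip_width: 0.07
grasp_force: 0.0
[ 4.81564597e-01 -7.42603358e-03 -2.79410138e-01  1.29764304e+00
 -2.28564447e-05  1.68914232e+00] [5.67765404e-01 8.23190200e-01 5.11719629e-04 2.82878005e-04]
```

```bash
python3 -m inch '[201,-373,0,0,0,0,82,201,-373,0,0,0,0,82,201,-373,0,0,0,0,82,201,-373,0,0,0,0,82,201,-373,0,0,0,0,82,201,-373,0,0,0,0,82,201,-373,0,0,0,0,82,201,-373,0,0,0,0,82]'; python3 -m inch '[71,-132,-90,0,0,0,82,71,-132,-90,0,0,0,82,71,-132,-90,0,0,0,82,71,-132,-90,0,0,0,82,71,-132,-90,0,0,0,82,71,-132,-90,0,0,0,82,71,-132,-90,0,0,0,82]'; python3 -c "
from h import *
o=bot.get_obs();print(o['eef_pos'],o['tool_rot'],o['joint_pos'])
a=snap('top','t1.png');b=snap('side','s1.png')
A=cv2.resize(a[194:294,350:480],None,fx=4,fy=4)[:400,:400]
B=cv2.resize(b[240:340,280:380],None,fx=4,fy=4)
cv2.imwrite('pics/z2.png',np.hstack([A,B]))"
```

```text
clock: 2.23
eef_pos: [0.4914, -0.1197, 0.2534]
tool_rot: [0.567, 0.824, 0.0, 0.0]
ft_force: [1.0, 0.8, 1.4]
grip_width: 0.0701
grasp_force: 0.0
clock: 2.82
eef_pos: [0.5614, -0.2493, 0.1627]
tool_rot: [0.567, 0.824, 0.0, -0.001]
ft_force: [-0.5, 0.4, 0.3]
grip_width: 0.0697
grasp_force: 0.0
[ 0.56135118 -0.24931126  0.16274467] [ 5.66881309e-01  8.23798824e-01  4.86515969e-05 -1.03770446e-03] [-4.18177648e-01  5.16627578e-01  1.73960767e-01  1.23015183e+00
  4.76472384e-04  7.87252937e-01]
```

View pics/z2.png

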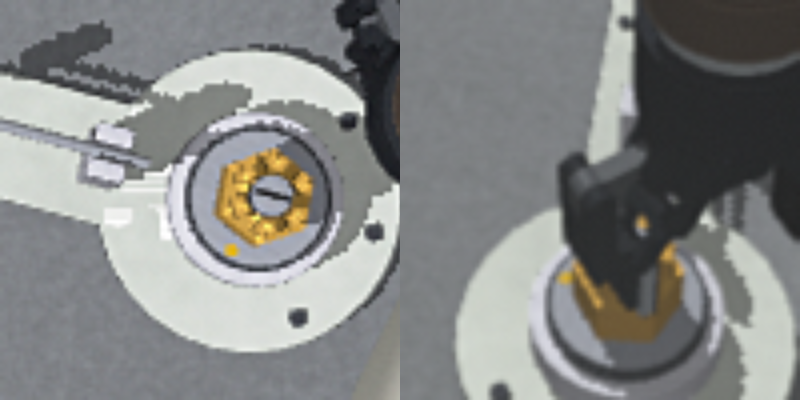

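My last shift overshot, so the tool is 55 mm past the nut at a safe height. The nut, groove and dot show clearly at left (dot at about (231,250) in the crop). I'll correct sideways first, then go down.

```bash
python3 -m inch '[-27,52,0,0,0,0,82,-27,52,0,0,0,0,82,-27,52,0,0,0,0,82,-27,52,-20,0,0,0,82,-27,52,-50,0,0,0,82,-27,52,-50,0,0,0,82,-27,52,-50,0,0,0,82]'; python3 -c "
from h import *
o=bot.get_obs();print(o['eef_pos'],o['tool_rot'],o['ft_force'],o['ft_torque'])
b=snap('side','s2.png')
B=cv2.resize(b[200:350,260:410],None,fx=4,fy=4)
cv2.imwrite('pics/z3.png',B)"
```

```text
clock: 3.5
eef_pos: [0.534, -0.1966, 0.1135]
tool_rot: [0.566, 0.824, -0.0, -0.001]
ft_force: [0.1, 0.5, 0.1]
grip_width: 0.0699
grasp_force: 0.0
[ 0.53402205 -0.19661097  0.11354041] [ 5.66164708e-01  8.24291599e-01 -2.64986909e-04 -9.01481108e-04] [0.11707858 0.47293248 0.06624653] [ 0.01051109 -0.01781613  0.02037846]
```

View pics/z3.png

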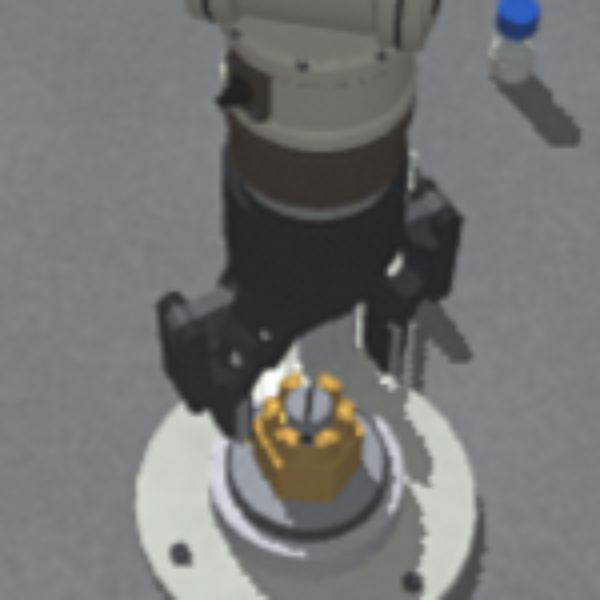

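The fingers straddle the nut (crop about (310,430)) and line up with it. Descending, then closing.

```bash
python3 -m inch '[0,0,-20,0,0,0,82,0,0,-35,0,0,0,82,0,0,-43,0,0,0,82,0,0,-43,0,0,0,82]'; python3 -m inch '[0,0,0,0,0,0,65,0,0,0,0,0,0,55,0,0,0,0,0,0,50,0,0,0,0,0,0,45,0,0,0,0,0,0,45,0,0,0,0,0,0,45,0,0,0,0,0,0,45,0,0,0,0,0,0,45]'; python3 -c "
from h import *
o=bot.get_obs();print(o['eef_pos'],o['tool_rot'],o['ft_force'],o['ft_torque'],o['joint_pos'][5])"
```

```text
clock: 3.88
eef_pos: [0.5346, -0.1975, 0.0702]
tool_rot: [0.567, 0.824, -0.0, -0.0]
ft_force: [-0.1, 0.0, -0.5]
grip_width: 0.0695
grasp_force: 0.0
clock: 4.55
eef_pos: [0.5347, -0.1984, 0.0724]
tool_rot: [0.567, 0.824, -0.001, 0.001]
ft_force: [-4.8, -0.6, 4.6]
grip_width: 0.0452
grasp_force: 60.5
[ 0.53466629 -0.19837162  0.07237034] [ 5.66866712e-01  8.23808948e-01 -6.56148870e-04  7.19631318e-04] [-4.79861549 -0.55152969  4.60704028] [-0.15363975  0.7893214   0.08592408] 0.8509207637513577
```

The tips brushed the washer as they swung forward. I'll reopen, lift 4 mm and regrip.

```bash
python3 -m inch '[0,0,0,0,0,0,65,0,0,0,0,0,0,65,0,0,5,0,0,0,65,0,0,5,0,0,0,55,0,0,5,0,0,0,45,0,0,5,0,0,0,45,0,0,5,0,0,0,45,0,0,5,0,0,0,45]'; python3 -c "
from h import *
o=bot.get_obs();print(o['eef_pos'],o['tool_rot'],o['ft_force'],o['ft_torque'],o['joint_pos'][5])
bot.camera('top');bot.camera('side')
print(spot('top','washer_dot',.045),spot('side','washer_dot',.045))"
```

```text
clock: 5.22
eef_pos: [0.5346, -0.1981, 0.077]
tool_rot: [0.567, 0.824, -0.001, 0.001]
ft_force: [-5.5, -1.3, 9.4]
grip_width: 0.0446
grasp_force: 60.1
[ 0.53458853 -0.19813849  0.07698963] [ 5.66807693e-01  8.23849725e-01 -6.43415970e-04  5.05350363e-04] [-5.52663243 -1.28830946  9.42780761] [-0.13090958  0.9603947  -0.02359078] 0.8510497117895057
[([406.3, 251.8], 0.71, [0.5169, -0.1793, 0.045]), ([178.2, 309.2], 0.19, [0.406, 0.3184, 0.045])] [([320.6, 307.2], 0.59, [0.5053, -0.1771, 0.045])]
```

Grip is solid at 60 N, and the vertical load is just pad swing. Now turning clockwise in small steps, reading the moment.

```bash
cat > r.py <<'E'
from h import *
o=bot.get_obs();q=o['tool_rot'];y=np.degrees(2*np.arctan2(q[1],q[0]))-90
print("yaw %.2f"%y,"Tz %.3f"%o['ft_torque'][2],"F",np.round(o['ft_force'],1),np.round(o['eef_pos'],4), "tau6 %.3f"%o['tau'][5],round(o['clock'],2))
E
python3 r.py
python3 -m inch '[0,0,0,0,0,-0.03,45]'>/dev/null; python3 r.py
python3 -m inch '[0,0,0,0,0,-0.03,45]'>/dev/null; python3 r.py
python3 -m inch '[0,0,0,0,0,-0.03,45]'>/dev/null; python3 r.py
python3 -m inch '[0,0,0,0,0,-0.03,45]'>/dev/null; python3 r.py
```

```text
yaw 20.94 Tz 0.013 F [-4.9 -0.2  8.9] [ 0.5346 -0.1981  0.077 ] tau6 -0.003 5.42
yaw 19.23 Tz 0.188 F [-5.2 -0.3  9.2] [ 0.5346 -0.1981  0.077 ] tau6 -0.260 5.5
yaw 17.46 Tz 0.206 F [-4.4 -1.3  9.5] [ 0.5346 -0.1981  0.077 ] tau6 -0.101 5.58
yaw 15.74 Tz 0.202 F [-5.1 -0.1  8.9] [ 0.5346 -0.1981  0.077 ] tau6 -0.086 5.67
yaw 14.02 Tz 0.263 F [-4.  -0.6  9.5] [ 0.5346 -0.1982  0.077 ] tau6 -0.086 5.75
```

```bash
for i in 1; do
python3 -m inch '[0,0,0,0,0,-0.02,45]'>/dev/null; python3 r.py
python3 -m inch '[0,0,0,0,0,-0.02,45]'>/dev/null; python3 r.py
python3 -m inch '[0,0,0,0,0,-0.02,45]'>/dev/null; python3 r.py
python3 -m inch '[0,0,0,0,0,-0.02,45]'>/dev/null; python3 r.py
python3 -m inch '[0,0,0,0,0,-0.02,45]'>/dev/null; python3 r.py
python3 -m inch '[0,0,0,0,0,-0.02,45]'>/dev/null; python3 r.py
done
```

```text
yaw 12.88 Tz 0.204 F [-4.3 -0.8  9.5] [ 0.5346 -0.1982  0.077 ] tau6 0.073 5.83
yaw 11.75 Tz 0.214 F [-5.2 -0.7  9. ] [ 0.5346 -0.1981  0.077 ] tau6 0.015 5.92
yaw 10.61 Tz 0.256 F [-4.2 -0.4  9.3] [ 0.5346 -0.1981  0.077 ] tau6 0.010 6.0
yaw 9.46 Tz 0.156 F [-5.1 -0.6  8.4] [ 0.5345 -0.1981  0.077 ] tau6 0.010 6.08
yaw 8.32 Tz 0.216 F [-5.2  0.3  9.1] [ 0.5346 -0.1981  0.077 ] tau6 0.010 6.17
yaw 7.18 Tz 0.150 F [-5.  -0.5  9.2] [ 0.5346 -0.1981  0.077 ] tau6 0.010 6.25
```

Not snug at the first slot line (13°), so the target is the next one at about −46.8°. Continuing.

```bash

python3 -m inch '[0,0,0,0,0,-0.04,45,0,0,0,0,0,-0.08,45]'>/dev/null; python3 r.py
python3 -m inch '[0,0,0,0,0,-0.04,45,0,0,0,0,0,-0.08,45]'>/dev/null; python3 r.py
python3 -m inch '[0,0,0,0,0,-0.04,45,0,0,0,0,0,-0.08,45]'>/dev/null; python3 r.py
python3 -m inch '[0,0,0,0,0,-0.04,45,0,0,0,0,0,-0.08,45]'>/dev/null; python3 r.py
python3 -m inch '[0,0,0,0,0,-0.04,45,0,0,0,0,0,-0.08,45]'>/dev/null; python3 r.py
python3 -m inch '[0,0,0,0,0,-0.04,45,0,0,0,0,0,-0.08,45]'>/dev/null; python3 r.py
```

```text
yaw 2.54 Tz 0.186 F [-4.8 -1.   9.7] [ 0.5346 -0.1981  0.077 ] tau6 -0.192 6.42
yaw -1.95 Tz 0.822 F [-5.6 -1.   9.1] [ 0.5346 -0.1981  0.077 ] tau6 0.444 6.58
yaw -6.53 Tz 0.808 F [-4.8 -0.5  9.6] [ 0.5345 -0.1981  0.077 ] tau6 0.434 6.75
yaw -11.11 Tz 0.797 F [-3.8 -0.9  9.6] [ 0.5346 -0.1981  0.077 ] tau6 0.434 6.92
yaw -15.70 Tz 0.846 F [-4.4 -0.7  9.4] [ 0.5345 -0.1981  0.077 ] tau6 0.434 7.08
yaw -20.28 Tz 0.795 F [-5.5 -2.   8.8] [ 0.5346 -0.1982  0.077 ] tau6 0.434 7.25
```

Snug came between 2.5° and −2°, where the moment went from 0.2 to 0.8 N m. Continuing to just short of the slot, then I'll let go, back off and check by eye.

```bash

python3 -m inch '[0,0,0,0,0,-0.06,45,0,0,0,0,0,-0.12,45,0,0,0,0,0,-0.18,45,0,0,0,0,0,-0.24,45,0,0,0,0,0,-0.30,45,0,0,0,0,0,-0.36,45,0,0,0,0,0,-0.40,45,0,0,0,0,0,-0.41,45]'>/dev/null; python3 r.py
python3 -m inch '[0,0,0,0,0,0,45,0,0,0,0,0,0,60,0,0,0,0,0,0,75,0,0,0,0,0,0,82,0,0,25,0,0,0,82,0,0,60,0,0,0,82,0,0,100,0,0,0,82]'>/dev/null; python3 r.py
python3 -m inch '[0,-40,0,0,0,0,82,0,-80,0,0,0,0,82,0,-120,0,0,0,0,82,0,-150,0,0,0,0,82,0,-150,0,0,0,0,82]'>/dev/null; python3 r.py
python3 - <<'E'
from h import *
a=snap("top","t3.png");b=snap("side","s3.png")
A=cv2.resize(a[222:264,395:437],(588,588),interpolation=cv2.INTER_CUBIC)[:,94:494]
B=cv2.resize(b[282:324,316:358],(588,588),interpolation=cv2.INTER_CUBIC)[:,94:494]
cv2.imwrite("pics/z4.png",np.hstack([A,B]))
E
```

```text
yaw -43.75 Tz 0.814 F [-5.4 -0.7  9.5] [ 0.5346 -0.1981  0.077 ] tau6 0.911 7.92
yaw -43.77 Tz -0.010 F [ 1.4 -1.  -0.8] [ 0.5334 -0.1968  0.1739] tau6 0.000 8.5
yaw -44.13 Tz 0.097 F [-0.4  0.3 -0.2] [ 0.5344 -0.3534  0.1747] tau6 -0.262 8.92
```

View pics/z4.png

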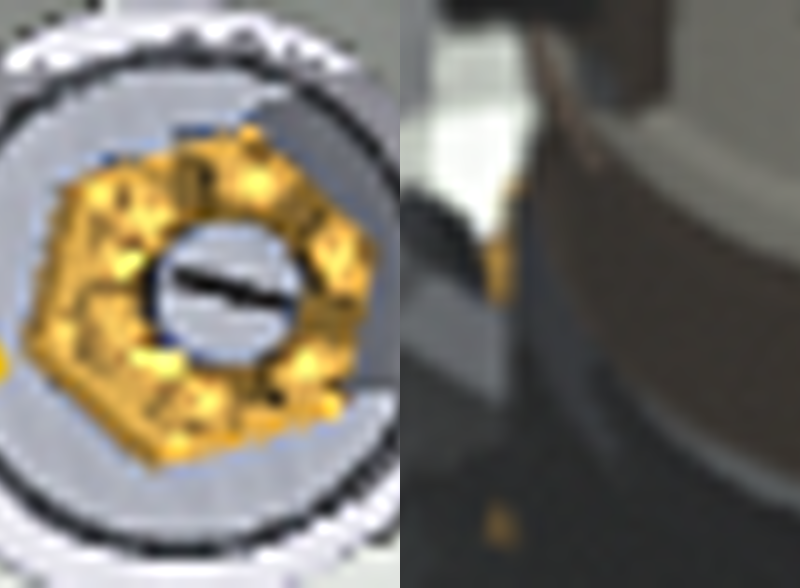

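The top view is clear. The slot at right (335,310 in the crop) is about 4° short of the groove line ((178,272) to (293,300)), so some clockwise turn remains, in line with the tool's 3°. I'll measure the hub line and hexagon numerically.

```bash
python3 - <<'E'
from h import *
a=cv2.imread("pics/t3.png")
# groove: dark weighted line inside spindle end
def w(p,z): return ray("top",p,z)[:2]
def line(W,z):  # W weight image full-size
    v,u=np.nonzero(W>0);P=np.array([w((x,y),z) for x,y in zip(u,v)]);ww=W[v,u].astype(float)
    c=(P*ww[:,None]).sum(0)/ww.sum();C=np.cov((P-c).T,aweights=ww);l,V=np.linalg.eigh(C);d=V[:,1]*np.sign(V[1,1]);return c,np.degrees(np.arctan2(d[1],d[0])),np.sqrt(l)
g=cv2.cvtColor(a,cv2.COLOR_BGR2GRAY).astype(float)
cu,cv_=395+(230+94)/14-.5,222+293/14-.5
U,V=np.meshgrid(np.arange(640),np.arange(480))
for r in(3.5,4.2,5):
    R=np.hypot(U-cu,V-cv_)<r;base=np.percentile(g[R],80);print("groove",line(np.where(R,np.clip(base-20-g,0,None),0),.094))
# tip of rod: bright thin rod between handle and guide
h=bot.silhouettes("top","hub") if 0 else None
hsv=cv2.cvtColor(a,cv2.COLOR_BGR2HSV)
for t in(.535,): pass
# profile: sample across expected hub line at z=.081, distances .105-.185
C=np.array([.5348,-.1968]);th=np.radians(73.2);e=np.array([np.cos(th),np.sin(th)]);n=np.array([-e[1],e[0]])
offs=np.arange(-.012,.0121,.0005);X=[];Y=[]
for s in np.arange(.110,.182,.002):
    px=np.array([proj("top",[*(C+s*e+o*n),.081]) for o in offs]).astype(np.float32)
    p=cv2.remap(a,px[None,:,0],px[None,:,1],cv2.INTER_LINEAR)[0].astype(float).mean(1)
    X.append(s);Y.append(p)
Y=np.array(Y);print("mean profile",Y.mean(0).round(0))
dark=np.clip(np.median(Y)-15-Y,0,None);c=(dark*offs).sum(1)/np.maximum(dark.sum(1),1e-6)
print(c.round(4)); pf=np.polyfit(X,c,1);print("rod slope deg",np.degrees(pf[0]),"offset at axis",pf[1])
# brass polygon
m=brass(cv2.resize(a[222:264,395:437],None,fx=14,fy=14,interpolation=cv2.INTER_CUBIC))
m=cv2.morphologyEx(m,cv2.MORPH_CLOSE,np.ones((61,61),np.uint8));m=cv2.morphologyEx(m,cv2.MORPH_OPEN,np.ones((41,41),np.uint8))
cs,_=cv2.findContours(m,0,2);cc=cv2.convexHull(max(cs,key=cv2.contourArea))
P=cv2.approxPolyDP(cc,14,True)[:,0]
W=np.array([w((395+(x+.5)/14-.5,222+(y+.5)/14-.5),.073) for x,y in P])
for i in range(len(P)):
    d=W[(i+1)%len(P)]-W[i];print(P[i],"len %.4f edge %.1f normal mod60 %.2f"%(np.hypot(*d),np.degrees(np.arctan2(d[1],d[0])),(np.degrees(np.arctan2(d[1],d[0]))+90)%60))
E
```

```text
groove (array([ 0.53536093, -0.19748675]), np.float64(73.47264743529377), array([0.00097051, 0.00436338]))
groove (array([ 0.53553774, -0.19670475]), np.float64(73.51448617260421), array([0.00099147, 0.00493956]))
groove (array([ 0.5351474 , -0.19776173]), np.float64(75.93123578954425), array([0.00222553, 0.00578168]))
mean profile [221. 221. 220. 220. 220. 220. 221. 221. 221. 222. 223. 224. 226. 226.
 223. 214. 199. 178. 156. 141. 135. 138. 147. 159. 168. 174. 177. 176.
 174. 174. 178. 186. 197. 208. 216. 221. 223. 223. 223. 222. 222. 221.
 221. 220. 220. 220. 220. 220. 219.]
[-0.001  -0.0004 -0.0001 -0.0012 -0.0008 -0.0009 -0.0006 -0.0009 -0.0012
 -0.0009 -0.0002 -0.0006 -0.0006 -0.0006 -0.0001 -0.0009 -0.0009 -0.0004
  0.0001 -0.0007 -0.0009 -0.0007 -0.0003 -0.0002 -0.0008 -0.0005 -0.0004
 -0.0004 -0.0005 -0.0006 -0.0002 -0.0004 -0.0003 -0.0002 -0.0001 -0.0001]
rod slope deg 0.45640493689318484 offset at axis -0.001694759081531224
[462 241] len 0.0275 edge 166.3 normal mod60 16.26
[425 418] len 0.0290 edge 100.8 normal mod60 10.80
[238 459] len 0.0273 edge 62.4 normal mod60 32.37
[ 76 380] len 0.0061 edge -1.9 normal mod60 28.15
[ 76 340] len 0.0261 edge -30.7 normal mod60 59.28
[159 190] len 0.0309 edge -76.2 normal mod60 13.84
[355 136] len 0.0227 edge -136.3 normal mod60 13.73
```

The hub line from groove, rod and handle is 73.5°, so the tool target is −46.5°. The nut is 2.4–2.8° short by both image and tool. Regripping to finish.

```bash

python3 -m inch '[0,40,0,0,0,0,82,0,80,0,0,0,0,82,0,120,0,0,0,0,82,0,150,0,0,0,0,82,0,150,0,0,0,0,82,0,150,-40,0,0,0,82,0,150,-70,0,0,0,82,0,150,-70,0,0,0,82]'>/dev/null; python3 r.py
python3 -m inch '[0,0,-20,0,0,0,82,0,0,-30,0,0,0,82,0,0,-30,0,0,0,65,0,0,-30,0,0,0,55,0,0,-30,0,0,0,45,0,0,-30,0,0,0,45,0,0,-30,0,0,0,45]'; python3 r.py
python3 -m inch '[0,0,0,0,0,-0.02,45]'>/dev/null; python3 r.py
python3 -m inch '[0,0,0,0,0,-0.02,45,0,0,0,0,0,-0.02,45]'>/dev/null; python3 r.py
```

```text
yaw -43.64 Tz -0.064 F [-1.4 -0.3 -1.5] [ 0.5306 -0.1945  0.0995] tau6 0.000 9.68
clock: 10.27
eef_pos: [0.535, -0.1975, 0.0764]
tool_rot: [0.92, 0.393, 0.0, 0.0]
ft_force: [-2.3, 1.5, 1.9]
grip_width: 0.0447
grasp_force: 62.6
yaw -43.77 Tz 0.007 F [-2.3  1.5  1.9] [ 0.535  -0.1975  0.0764] tau6 0.026 10.27
yaw -44.88 Tz 0.845 F [-2.   1.6  3.5] [ 0.535  -0.1975  0.0764] tau6 0.558 10.35
yaw -46.10 Tz 0.389 F [-3.   1.5  6.8] [ 0.5351 -0.1975  0.0764] tau6 0.581 10.52
```

```bash

python3 -m inch '[0,0,0,0,0,-0.008,45,0,0,0,0,0,-0.008,45]'>/dev/null; python3 r.py
python3 -m inch '[0,0,0,0,0,0,60,0,0,0,0,0,0,75,0,0,0,0,0,0,82,0,0,20,0,0,0,82,0,0,50,0,0,0,82,0,0,85,0,0,0,82,0,0,100,0,0,0,82,0,0,100,0,0,0,82]'>/dev/null; python3 r.py
python3 -m inch '[10,37,0,0,0,0.1,60,21,75,0,0,0,0.2,60,32,112,0,0,0,0.3,60,43,150,0,0,0,0.4,60,57,190,0,0,0,0.524,60,57,190,0,0,0,0.524,60,57,190,0,0,0,0.524,60]'>/dev/null; python3 r.py
python3 - <<'E'
from h import *
a=snap("top","t4.png");b=snap("side","s4.png")
A=cv2.resize(a[222:264,395:437],(588,588),interpolation=cv2.INTER_CUBIC)[:,94:494]
B=cv2.resize(b[282:324,316:358],(588,588),interpolation=cv2.INTER_CUBIC)[:,94:494]
cv2.imwrite("pics/z5.png",np.hstack([A,B]))
print(spot("top","washer_dot",.045))
E
```

```text
yaw -46.52 Tz 0.667 F [-3.6  1.1  5.2] [ 0.5351 -0.1975  0.0764] tau6 0.697 10.68
yaw -46.57 Tz -0.042 F [0.6 0.1 0.5] [ 0.538  -0.1988  0.1804] tau6 -0.004 11.35
yaw -16.30 Tz -0.024 F [ 0.3 -0.8  0.5] [ 0.5921 -0.0051  0.174 ] tau6 -0.032 11.93
[([397.5, 244.2], 0.95, [0.5339, -0.1608, 0.045])]
```

View pics/z5.png

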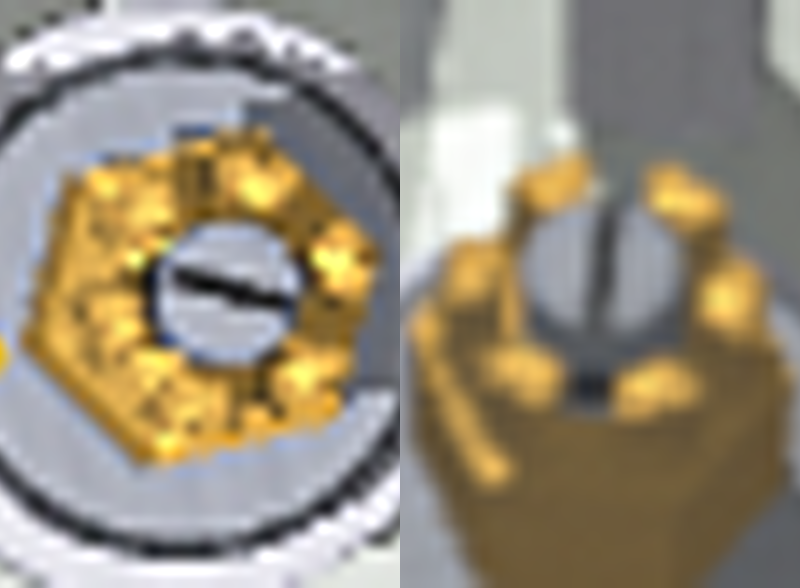

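The side view shows the front slot (590,388) and rear slot (615,185) in line with the groove. The top view agrees. Lowering onto the handle.

```bash

python3 -m inch '[-1,-1,-30,0,0,0,60,-1,-1,-50,0,0,0,60,-1,-1,-66,0,0,0,60,-1,-1,-66,0,0,0,60,-1,-1,-66,0,0,0,60]'>/dev/null; python3 r.py
python3 -m inch '[0,0,0,0,0,0,40,0,0,0,0,0,0,25,0,0,0,0,0,0,15,0,0,0,0,0,0,10,0,0,0,0,0,0,10,0,0,0,0,0,0,10,0,0,0,0,0,0,10]'; python3 r.py
python3 - <<'E'
from h import *
a=snap("top","t5.png")
print(spot("top","pin_handle",.1))
E
```

```text
yaw -16.66 Tz -0.057 F [-0.4 -0.4  0.2] [ 0.5898 -0.0101  0.1085] tau6 0.002 12.5
clock: 13.08
eef_pos: [0.5904, -0.0084, 0.1111]
tool_rot: [0.801, 0.598, 0.0, -0.0]
ft_force: [-4.6, -0.1, 5.7]
grip_width: 0.0143
grasp_force: 58.4
yaw -16.50 Tz -0.034 F [-4.6 -0.1  5.7] [ 0.5904 -0.0084  0.1111] tau6 -0.005 13.08
[]
```

Handle gripped. Sliding toward the nut gently, first 38 mm (short of the crown).

```bash

python3 -m inch '[-1,0,-2,0,0,0,10,-3,-6,-2,0,0,0,10,-5,-12,-2,0,0,0,10,-6,-18,-2,0,0,0,10,-8,-24,-2,0,0,0,10,-10,-30,-2,0,0,0,10,-12,-36,-2,0,0,0,10,-12,-36,-2,0,0,0,10]'; python3 r.py
```

```text
clock: 13.85
eef_pos: [0.5795, -0.045, 0.1109]
tool_rot: [0.801, 0.598, 0.002, 0.001]
ft_force: [-4.2, -0.7, 11.5]
grip_width: 0.0141
grasp_force: 59.1
yaw -16.53 Tz 0.053 F [-4.2 -0.7 11.5] [ 0.5795 -0.045   0.1109] tau6 -0.003 13.85
```

```bash

python3 -m inch '[-1,0,3,0,0,0,10,-1,0,3,0,0,0,10]'>/dev/null; python3 r.py
python3 -m inch '[-1,-3,0,0,0,0,10]'>/dev/null; python3 r.py
python3 -m inch '[-1,-3,0,0,0,0,10]'>/dev/null; python3 r.py
python3 -m inch '[-1,-3,0,0,0,0,10]'>/dev/null; python3 r.py
python3 -m inch '[-1,-3,0,0,0,0,10]'>/dev/null; python3 r.py
python3 -m inch '[-1,-3,0,0,0,0,10]'>/dev/null; python3 r.py
```

```text
yaw -16.52 Tz -0.026 F [ 3.  -1.1 -1.3] [ 0.5793 -0.045   0.1112] tau6 -0.016 14.02
yaw -16.46 Tz -0.041 F [ 5.3  0.5 -1.7] [ 0.5787 -0.0471  0.1112] tau6 0.041 14.1
yaw -16.47 Tz -0.060 F [ 4.7 -0.2 -2. ] [ 0.5777 -0.0504  0.1112] tau6 0.034 14.18
yaw -16.48 Tz 0.056 F [ 6.3 -0.1 -1.3] [ 0.5768 -0.0536  0.1112] tau6 0.056 14.27
yaw -16.48 Tz 0.062 F [ 5.7 -1.  -1.2] [ 0.5758 -0.0567  0.1112] tau6 0.060 14.35
yaw -16.49 Tz -0.041 F [ 6.  -0.3 -1.4] [ 0.5749 -0.0598  0.1112] tau6 0.058 14.43
```

No resistance past 0.054: the tip is in the slot. Carrying on gently to the stop.

```bash

python3 -m inch '[0,-3,0,0,0,0,10,-1,-6,0,0,0,0,10,-2,-9,0,0,0,0,10,-3,-12,0,0,0,0,10,-4,-15,0,0,0,0,10]'>/dev/null; python3 r.py
python3 -m inch '[-1,-3,0,0,0,0,10]'>/dev/null; python3 r.py
python3 -m inch '[-1,-3,0,0,0,0,10]'>/dev/null; python3 r.py
python3 -m inch '[0,-1.5,0,0,0,0,10]'>/dev/null; python3 r.py
python3 -m inch '[-0.5,-1.5,0,0,0,0,10]'>/dev/null; python3 r.py
```

```text
yaw -16.49 Tz -0.036 F [ 6.5  0.5 -0.4] [ 0.5705 -0.0749  0.1112] tau6 0.058 14.85
yaw -16.50 Tz 0.002 F [ 6.9 -0.4 -1.2] [ 0.5695 -0.0779  0.1112] tau6 0.057 14.93
yaw -16.49 Tz -0.018 F [ 6.2 -0.1 -1.1] [ 0.5687 -0.081   0.1112] tau6 0.056 15.02
yaw -16.51 Tz 0.016 F [ 3.8 -0.   1. ] [ 0.5682 -0.0827  0.1112] tau6 0.020 15.1
yaw -16.51 Tz 0.034 F [4.7 0.  0. ] [ 0.5678 -0.084   0.1112] tau6 0.021 15.18
```

```bash

python3 -m inch '[-0.3,-1,0,0,0,0,10]'>/dev/null; python3 r.py
python3 -m inch '[-0.3,-1,0,0,0,0,10]'>/dev/null; python3 r.py
python3 -m inch '[-0.3,-1,0,0,0,0,10]'>/dev/null; python3 r.py
python3 -m inch '[-0.3,-1,0,0,0,0,10]'>/dev/null; python3 r.py
```

```text
yaw -16.51 Tz 0.065 F [ 4.5 -1.   0.3] [ 0.5675 -0.085   0.1112] tau6 0.013 15.27
yaw -16.50 Tz 0.013 F [ 5.6 -0.5 -0.5] [ 0.5673 -0.0859  0.1112] tau6 0.005 15.35
yaw -16.49 Tz -0.000 F [ 6.8  2.3 -0. ] [ 0.567  -0.0865  0.1112] tau6 -0.008 15.43
yaw -16.46 Tz -0.060 F [ 6.8  5.1 -0.5] [ 0.567  -0.0866  0.1113] tau6 -0.032 15.52
```

It has reached the stop: travel of about 81.5 mm from a start of about 9 mm. Releasing, lifting clear and checking.

```bash

python3 -m inch '[0,0,0,0,0,0,10,0,0,0,0,0,0,25,0,0,0,0,0,0,40,0,0,0,0,0,0,40,0,0,20,0,0,0,40,0,0,50,0,0,0,40,0,0,90,0,0,0,40,0,0,120,0,0,0,40]'>/dev/null; python3 r.py
python3 -m inch '[-40,0,0,0,0,0,40,-80,0,0,0,0,0,40,-120,0,0,0,0,0,40,-150,0,0,0,0,0,40,-150,0,0,0,0,0,40,-150,0,0,0,0,0,40]'>/dev/null; python3 r.py
python3 - <<'E'
from h import *
a=snap("top","t6.png");b=snap("side","s6.png")
A=cv2.resize(a[208:280,355:455],(400,288),interpolation=cv2.INTER_CUBIC)
B=cv2.resize(b[240:330,297:397],(400,360),interpolation=cv2.INTER_CUBIC)
cv2.imwrite("pics/z6.png",np.hstack([np.pad(A,((0,72),(0,0),(0,0))),B]))
for c in("top","side"): print(spot(c,"pin_handle",.1),spot(c,"washer_dot",.045))
h=cv2.cvtColor(a,cv2.COLOR_BGR2HSV);m=((h[...,0]<8)|(h[...,0]>172))&(h[...,1]>140)&(h[...,2]>60)
v,u=np.nonzero(m[200:280,340:440]);p=ray("top",(u.mean()+340,v.mean()+200),.116)[:2];print(len(u),p,np.hypot(*(p-[.535,-.197])))
E
```

```text
yaw -16.52 Tz -0.009 F [0.4 0.2 0.3] [ 0.5643 -0.0878  0.2323] tau6 -0.000 16.18
yaw -16.56 Tz -0.039 F [ 1.2 -0.4 -0.9] [ 0.4131 -0.0876  0.2305] tau6 -0.010 16.68
[([363.3, 230.8], 0.69, [0.5621, -0.0841, 0.1]), ([187.8, 200.4], 0.65, [0.6356, 0.2802, 0.1])] [([401.0, 244.3], 0.93, [0.5335, -0.1684, 0.045])]
[([343.1, 246.9], 0.74, [0.5658, -0.077, 0.1])] [([328.2, 300.2], 0.82, [0.5225, -0.1632, 0.045])]
50 [ 0.56755114 -0.08373296] 0.11785160201336094
```

View pics/z6.png

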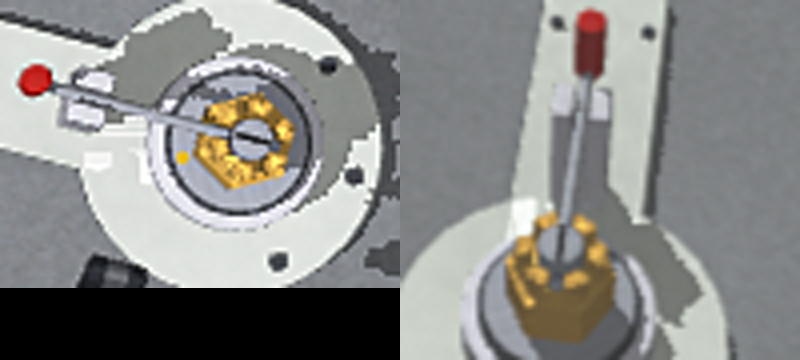

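The picture shows the pin through the slot and spindle, with the handle at (36,80) in the crop, 117.9 mm from the axis (home is 118). The arm is clear of everything, so I'm handing in.

```bash
python3 -c "
from workcell import bot
print(bot.job_done())"
```

```text
the job is handed in; nothing more can be done
None
```

The nut was tightened to snug (0.8 N m) and on to the next slot without backing off; the pin slid through to its stop (handle 117.9 mm from the axis, home is 118), and the job was handed in after about 17 s with the arm clear.

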